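# Clamp a tank filler flange to the click

## Task

Set the square aluminium filler flange down gently and squarely in the nest of the blue clamp jig, between its yellow jaw and its steel fence, and let go of it. Then swing the jig's red-knobbed torque lever clockwise (seen from above) until the flange is clamped and the lever clicks, and stop right there: turning on past the click overtightens the clamp. Let go of the lever and leave everything else on the bench where it is.

Things in the scene. Friction and masses are not known exactly. Their poses are not given: they have to be found in the camera images.
- flange: the work piece: aluminium filler flange, 220 g: a square foot 60 x 60 mm, 14 mm thick, with a round tube neck 36 mm in outer diameter standing on its middle up to 69 mm above the underside. Origin: centre of the underside; z up along the neck, x and y along the sides of the foot. Pick it by the neck.
- jig: blue clamp jig fixed to the bench, its place and yaw different each time. Base plate 130 mm along its x, 285 mm along its y (-195 to +90 mm), 15 mm thick. Origin: on the bench surface under the middle of the nest; z up. A blue gear housing, 52 x 50 mm, 60 mm high above the bench, at y = -165 to -115 mm, carries the torque lever.
- nest (a point): middle of the nest on the jig's plate, 15 mm above the bench, axes as the jig's: yellow jaw on the -y side, steel fence on the +y side, two steel side stops 9 mm high with inner faces at x = -34 and +34 mm. A flange set down at the middle, its sides along x and y within 0.05 rad, clears them all. The fence (70 mm wide, 26 mm high) is adjustable: its face is anywhere from y = 33 to 43 mm, not measured.
- jaw: yellow jaw of the jig, 56 mm wide, 26 mm high, on a steel rack; origin at the bottom centre of its sprung clamping pad, which gives 1 mm per 10 N, looks along the jig's +y and starts at jig y = -37 to -33.8 mm. It advances along +y by 16 mm per radian of the lever, pushes the flange home against the fence, and stays where it is when the lever is let go (self-locking).
- lever: torque lever: black hub 40 mm in diameter and a steel arm with a red upright knob. Origin: on the vertical turning axis (jig x = 0, y = -140 mm), at the arm's underside, 64.5 mm above the bench; x axis along the arm to the knob. It starts -1.40 to -1.60 rad from the jig's x axis (arm towards the jig's -y). Clockwise from above (negative about z) closes the jaw; 0.5 to 1.6 rad is needed.
- lever_knob (a point): middle of the red knob: upright cylinder 22 mm in diameter, 45 mm long, 80 mm from the turning axis; this point is 98.5 mm above the bench, the knob's top 120.5 mm, its foot 75.5 mm. The knob does not spin on the arm. Pushing it round takes about 4 N while the jaw runs free. Push it, do not wring it: a firm grip that turns with the lever adds a moment that the push force does not show.
- clutch (a point): centre of the lever's hub top, where the click clutch sits. With the flange hard against the fence the load at the knob rises within some 0.15 rad to 7-8 N; then the clutch clicks: the load falls below 4 N and the lever gives about 10 mm at the knob, the jaw standing still with about 19 N. At 11 mm it meets a hard stop, and some 4 mm more overtightens. Let go, the lever springs back by what it gave; the jaw stays tight.
- round_flange: bystander: aluminium flange with a round foot 68 mm in diameter and a short neck, 34 mm high in all. Leave it alone. Origin: centre of its underside
- flask: bystander: black drinking flask, 70 mm in diameter, 195 mm high, with a loop on its lid. Leave it alone. Origin: centre of its underside
- hammer: bystander: hammer lying on the bench. Leave it alone. Origin: on its underside, along its length
- wire_brush: bystander: brush lying on the bench. Leave it alone. Origin: on its underside, along its length
- hose_clamp: bystander: thin steel ring 56 mm in diameter, 12 mm high. Leave it alone. Origin: centre of its underside
- tape_measure: bystander: yellow tape measure 70 x 40 x 60 mm. Leave it alone. Origin: centre of its underside
- offcut: bystander: aluminium angle offcut 160 x 40 x 40 mm. Leave it alone. Origin: centre of its underside
Not all that is in view belongs to the job. Leave any brown or pink look-alike of the flange alone.

How it is judged:
By the outcome, as a careful person would: the job done as asked, in the order asked, and still so for the second after the job is handed in, with the robot touching nothing.
It also fails if it takes over 70 s, if anything falls off the work surface, if the arm or the gripper's body presses on something with over 40 N, if the wrist force passes 120 N, or if a joint passes its speed limit or range.

## Robot

A 7-joint arm with a two-finger parallel gripper is mounted at the origin on the work surface. World frame = base frame: x ahead of the robot, y to its left, z up, the work surface at z = 0. Lengths are in m, angles in rad, forces in N, time in s.
With the tool pointing down it reaches from about 0.4 to 0.925 m from the base axis. Payload 4.1 kg.
Tool frame: the origin (TCP) lies on the mounting face of the last link; the fingertips stand 173 mm ahead of it and the grasp point (between the pads) lies 155 mm ahead of it (tip_extent is the distance from the TCP to the fingertips, in m); z points along the fingers, y is the direction in which the jaws open and shut (so a half turn about z gives the same grasp; the last joint's range is limited). The gripper opens to 85 mm and grips with 20 to 120 N. Pads are 22 mm wide; open, the fingers measure 114 mm over their backs; the gripper's body (76 mm by 85 mm) begins 54 mm behind the grasp point. The pads swing forward as they close: fully open they stand 13 mm farther back than shut.
Start: joints at [1.082, 0.398, 0.045, 1.537, -0.019, 1.207, -0.051], TCP at [0.247, -0.601, 0.405] pointing down, gripper open.
Joint ranges: [-2.82, 2.82], [-0.49, 2.23], [-1.37, 1.46], [0, 2.46], [-1.36, 4.5], [0.23, 2], [-2.94, 2.94]. Speed limits (rad/s): [2.57, 2.57, 3.14, 3.14, 3.14, 3.14, 3.14].

## Interface

Orientations are given as a rotation vector (axis times angle).
In Python, from station import get_state, camera, close_job, tip_extent gives the robot as it stands. The module is installed in compiled form; this text tells all that it offers.
- The arm moves only by the tool drive_tool, never from a script. Its argument "series" is text: rows parted by semicolons, each of 7 numbers parted by spaces: the gripper's target within -1 to 1 (shut at 1, half-way at 0, fully open at -1), then the shift along the tool's x, y, z normalised to -1 to 1, where 1 is 0.025 m, then the turn, a rotation vector about the tool's x, y, z normalised to -1 to 1, where 1 is 0.08 rad. In form: grip dx dy dz ax ay az; .... A call has 1 to 5 rows; each row shifts and turns the commanded pose from where the row before left it, along the tool's axes as they then stand; what a row does not reach is not made up. A row lasts 1/10 s, in which the tool goes at most 50 mm and 8.59 degrees, less where a joint would pass 70% of its speed; a pose out of reach is approached as far as the arm can. A call with a number of a shift or a turn outside -1 to 1 is refused whole. A call with a gripper value outside its range is refused whole. The fingers move at their own pace and stop on an object; the grip force is fixed at half the most. Time passes only in rows, so rows that do not move let the fingers close. It gives the time, the measured TCP pose, the force and the opening at its end, in the units of the state.
- get_state(): the state, without advancing time (a new reading comes with each control period).
- camera(name): name is "scene" or "top" or "wrist"; returns a dict with "image" (480x640x3 uint8, red, green, blue), "mtx" (3x3 intrinsics, pixels), "pose" (4x4, takes a point from camera to world coordinates). Camera axes: x right, y down, z forward; pixel columns grow to the right and rows downward; lengths in m; the calibration is good to about 2 mm. A picture is of the moment at which its call begins. There is no depth.
- close_job(): hands the job in, once; it reports no verdict.
The state is a dict: "clock": time; "qpos": joint angles; "qvel": joint speeds; "joint_torque": joint torques, N m; "ee_pos": TCP position; "tcp_rot": TCP orientation; "force": force on the tool from outside, world axes, zero at the start; "torque": the same for the moment, N m; "width": finger opening in m.
Only numpy, scipy, OpenCV 4.12 (cv2) and the standard library are available. Lean on these libraries where they do the work, as an engineer would, in place of code of your own. Each camera call takes 0.05 s, during which the arm holds its last target. There are 200 camera calls.

## Working session

There is one attempt and no reset: what is moved stays moved. The work goes in short steps, Python scripts to look and compute and a tool call to move; the robot and the scene stay as the last step left them, time stands still between calls to the robot, and variables do not carry over. Pictures are saved under pics/ and viewed, about 8 in all and at most 12, crops included, and the job is handed in when it is done.

Besides the shell and the picture viewer there is one more tool, called by a JSON object that holds its "fn" and its "kwargs". drive_tool: Moves the arm, as the interface text tells. Scaled input: -1 to 1 covers 0.025 m each way for a shift and 0.08 rad each way for a turn. Its arguments: {"type":"object","properties":{"series":{"type":"string"}},"required":["series"]}

```bash
mkdir -p pics; cat > h.py <<'E'
import numpy as np, cv2, pickle
from scipy.spatial.transform import Rotation as R
from station import get_state, camera, close_job, tip_extent
def snap(name,tag,crop=None,scale=1):
    c=camera(name); pickle.dump(c,open(f'pics/{tag}.pkl','wb'))
    im=c['image'][:,:,::-1]
    if crop: x0,y0,x1,y1=crop; im=im[y0:y1,x0:x1]
    if scale!=1: im=cv2.resize(im,None,fx=scale,fy=scale,interpolation=cv2.INTER_CUBIC)
    cv2.imwrite(f'pics/{tag}.png',im); return c
def load(tag): return pickle.load(open(f'pics/{tag}.pkl','rb'))
def unproj(c,uv,z):
    uv=np.atleast_2d(uv).astype(float); K=c['mtx'];T=c['pose']
    d=np.c_[uv,np.ones(len(uv))]@np.linalg.inv(K).T@T[:3,:3].T; o=T[:3,3]
    return o+d*((z-o[2])/d[:,2])[:,None]
def proj(c,P):
    P=np.atleast_2d(P); T=c['pose']; q=(P-T[:3,3])@T[:3,:3]
    q=q@c['mtx'].T; return q[:,:2]/q[:,2:]
E
python3 - <<'E'
from h import *
for n in ['top','scene']:
    c=snap(n,n+'0'); print(n,c['pose'].round(3).tolist(),c['mtx'].round(1).tolist())
s=get_state(); print({k:np.round(v,3).tolist() for k,v in s.items()}); print(tip_extent if not callable(tip_extent) else tip_extent())
print(R.from_rotvec(s['tcp_rot']).as_matrix().round(3))
E
```

```text
top [[-0.026, -0.997, 0.077, 0.474], [-1.0, 0.025, -0.011, 0.012], [0.009, -0.077, -0.997, 1.49], [0.0, 0.0, 0.0, 1.0]] [[513.2, 0.0, 313.0], [0.0, 513.2, 246.8], [0.0, 0.0, 1.0]]
scene [[-0.876, 0.288, -0.386, 1.016], [0.481, 0.538, -0.692, 0.813], [0.008, -0.792, -0.61, 0.816], [0.0, 0.0, 0.0, 1.0]] [[506.5, 0.0, 324.7], [0.0, 506.5, 244.9], [0.0, 0.0, 1.0]]
{'clock': 0.1, 'qpos': [1.082, 0.399, 0.045, 1.538, -0.019, 1.207, -0.051], 'qvel': [0.001, -0.004, 0.003, -0.003, -0.001, 0.0, 0.002], 'joint_torque': [0.004, -47.626, 1.37, -25.495, 0.012, 0.005, -0.0], 'ee_pos': [0.247, -0.601, 0.404], 'tcp_rot': [-3.08, -0.608, 0.001], 'force': [-0.705, -0.754, 0.07], 'torque': [-0.008, -0.011, 0.036], 'width': 0.085}
0.1734
[[ 0.925  0.38  -0.001]
 [ 0.38  -0.925  0.002]
 [-0.    -0.002 -1.   ]]
```

View pics/top0.png

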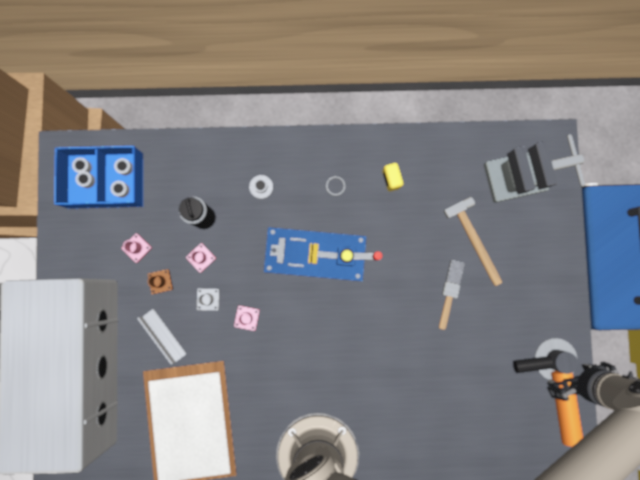

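View pics/scene0.png

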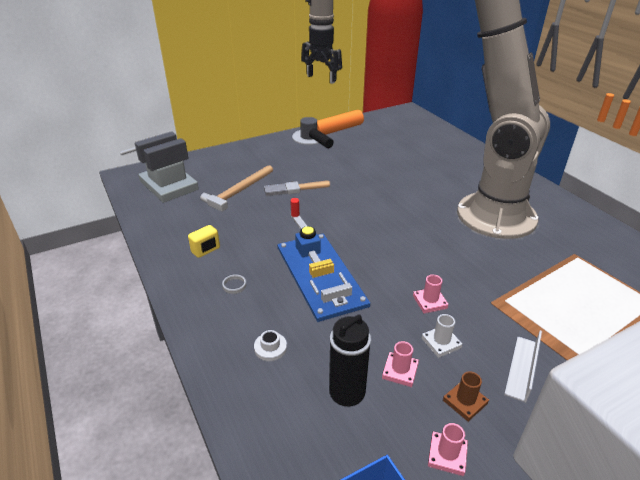

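```bash
python3 - <<'E'
from h import *
c=load('top0')
for n,uv,z in [('flange foot',(207,299),.014),('neck top?',(207,298),.069),('hub',(347,256),.075),('knob',(378,256),.12),('jig corners',(268,229),.015),('',(365,234),.015),('',(362,281),.015),('',(264,272),.015)]:
    print(n,unproj(c,uv,z).round(4))
im=c['image'][:,:,::-1][210:360,120:420]
cv2.imwrite('pics/topc.png',cv2.resize(im,(800,400),interpolation=cv2.INTER_CUBIC))
E
```

```text
flange foot [[0.4455 0.3033 0.014 ]]
neck top? [[0.4493 0.2925 0.069 ]]
hub [[ 0.5549 -0.096   0.075 ]]
knob [[ 0.5502 -0.1755  0.12  ]]
jig corners [[0.6421 0.1253 0.015 ]]
 [[ 0.6207 -0.1546  0.015 ]]
 [[ 0.4854 -0.1414  0.015 ]]
 [[0.5184 0.1391 0.015 ]]
```

View pics/topc.png

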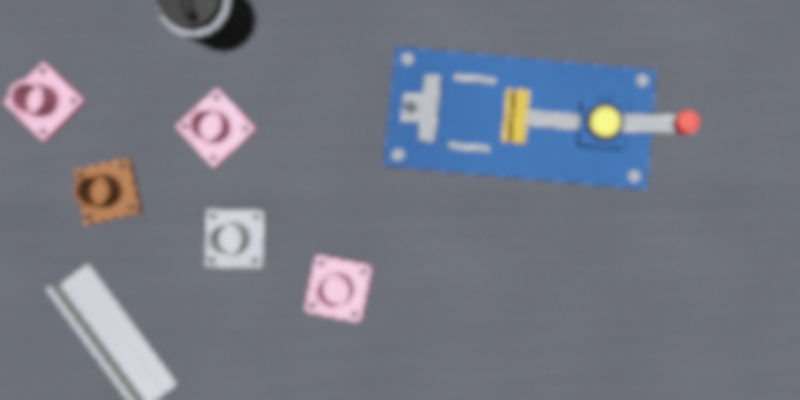

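{"fn": "drive_tool", "kwargs": {"series": "-1 1 -1 0 0 0 0.97; -1 1 -1 0 0 0 0.97; -1 1 -1 0 0 0 0.97; -1 1 -1 0 0 0 0.97; -1 1 -1 0 0 0 0.97"}}

```text
clock: 0.6
ee_pos: [0.3392, -0.4501, 0.4043]
tcp_rot: [-3.141, 0.003, 0.001]
force: [0.1, 0.2, 0.7]
width: 0.0858
```

{"fn": "drive_tool", "kwargs": {"series": "-1 1 -1 0 0 0 0; -1 1 -1 0 0 0 0; -1 1 -1 0 0 0 0; -1 1 -1 0 0 0 0; -1 1 -1 0 0 0 0"}}

```text
clock: 1.1
ee_pos: [0.4644, -0.325, 0.4044]
tcp_rot: [-3.141, -0.003, 0.001]
force: [0.8, -0.5, 0.6]
width: 0.0855
```

{"fn": "drive_tool", "kwargs": {"series": "-1 0 -1 0 0 0 0; -1 0 -1 0 0 0 0; -1 0 -1 0 0 0 0; -1 0 -1 0 0 0 0; -1 0 -1 0 0 0 0"}}

```text
clock: 1.6
ee_pos: [0.4632, -0.2002, 0.4043]
tcp_rot: [-3.141, -0.003, 0.001]
force: [0.5, 0.3, 0.1]
width: 0.0856
```

{"fn": "drive_tool", "kwargs": {"series": "-1 0 -1 0 0 0 0; -1 0 -1 0 0 0 0; -1 0 -1 0 0 0 0; -1 0 -1 0 0 0 0; -1 0 -1 0 0 0 0"}}

```text
clock: 2.1
ee_pos: [0.4629, -0.0753, 0.4044]
tcp_rot: [3.141, 0.003, -0.001]
force: [-0.3, -0.1, -0.4]
width: 0.0858
```

{"fn": "drive_tool", "kwargs": {"series": "-1 0.9 -0.8 0 0 0 0; -1 0.9 -0.8 0 0 0 0; -1 0.9 -0.8 0 0 0 0; -1 0.9 -0.8 0 0 0 0; -1 0 0 0 0 0 0"}}

```text
clock: 2.6
ee_pos: [0.5549, 0.0075, 0.4042]
tcp_rot: [-3.139, -0.011, -0.001]
force: [-1.0, 0.2, -0.0]
width: 0.0854
```

```bash
python3 - <<'E'
from h import *
c=snap('wrist','w1'); print(c['pose'].round(4).tolist(),c['mtx'].round(1).tolist(), get_state()['ee_pos'])
E
```

```text
[[0.0063, -0.9577, -0.2878, 0.6288], [-1.0, -0.0067, 0.0005, 0.0088], [-0.0024, 0.2878, -0.9577, 0.3746], [0.0, 0.0, 0.0, 1.0]] [[367.0, 0.0, 315.4], [0.0, 367.0, 244.5], [0.0, 0.0, 1.0]] [0.55375144 0.00559124 0.40402241]
```

View pics/w1.png

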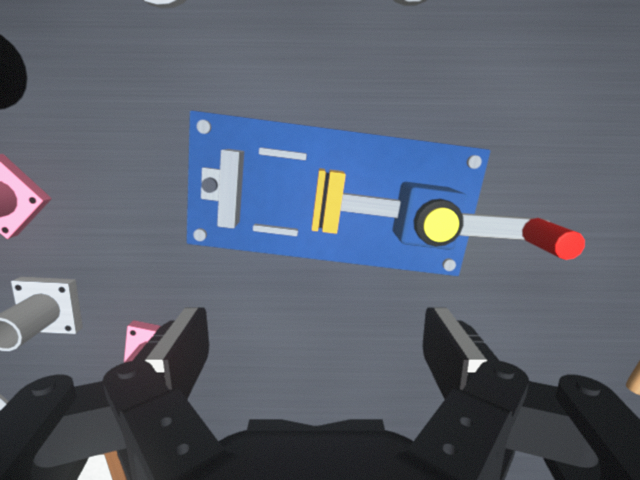

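```bash
cat >> h.py <<'E'
def fit(c,Pl,uv):
    from scipy.optimize import least_squares
    Pl=np.array(Pl,float); uv=np.array(uv,float)
    def w(p): return np.c_[Pl[:,:2]@R.from_euler('z',p[2]).as_matrix()[:2,:2].T+p[:2],Pl[:,2]]
    p0=[*unproj(c,uv.mean(0),.015)[0,:2],0]
    s=least_squares(lambda p:(proj(c,w(p))-uv).ravel(),p0,loss='soft_l1',f_scale=1)
    return s.x,(proj(c,w(s.x))-uv)
def tojig(p,P): return (P[:,:2]-p[:2])@R.from_euler('z',p[2]).as_matrix()[:2,:2]
E
python3 - <<'E'
from h import *
c=load('w1'); g=cv2.cvtColor(c['image'],cv2.COLOR_RGB2GRAY)
pts=np.array([(190,111),(489,150),(460,275),(187,243)],np.float32)
s=cv2.cornerSubPix(g,pts.reshape(-1,1,2).copy(),(5,5),(-1,-1),(3,50,.01)).reshape(-1,2); print(s)
Pl=[(.065,.09,.015),(.065,-.195,.015),(-.065,-.195,.015),(-.065,.09,.015)]
p,r=fit(c,Pl,s); print('jig',p.round(4),r.round(1).tolist())
# side stops
print('hub',tojig(p,unproj(c,(439,222),.0845)).round(4))
for z in(.026,.041): print('fence',z,tojig(p,unproj(c,[(242,151),(239,228)],z)).round(4),'jaw pad',tojig(p,unproj(c,[(319,170),(313,231)],z)).round(4))
print('knob',tojig(p,unproj(c,(571,245),.1205)).round(4))
# flange foot corners
f=np.array([(12,280),(75,278),(76,333),(25,334)],np.float32)
print('stops',tojig(p,unproj(c,[(260,153),(306,158),(253,226),(297,231)],.024)).round(4))
print(unproj(c,f,.014).round(4))
im=c['image'][:,:,::-1]
a=cv2.resize(im[100:290,180:400],None,fx=3,fy=3,interpolation=cv2.INTER_CUBIC); cv2.imwrite('pics/w1c.png',a)
E
```

```text
[[191.11676 110.01179]
 [487.55164 147.36153]
 [460.      275.     ]
 [187.      243.     ]]
jig [ 0.5751  0.0437 -0.1132] [[-1.5, -0.5], [4.2, 0.3], [-0.1, -0.1], [-0.1, 0.7]]
hub [[ 0.0015 -0.1354]]
fence 0.026 [[ 0.0344  0.0376]
 [-0.039   0.036 ]] jaw pad [[ 0.0258 -0.0349]
 [-0.0334 -0.0363]]
fence 0.041 [[ 0.0354  0.0348]
 [-0.0349  0.0332]] jaw pad [[ 0.0271 -0.0347]
 [-0.0295 -0.0359]]
knob [[ 0.0032 -0.2203]]
stops [[ 0.0345  0.0213]
 [ 0.0351 -0.0216]
 [-0.0359  0.0228]
 [-0.0358 -0.0206]]
[[0.4789 0.33   0.014 ]
 [0.4817 0.2628 0.014 ]
 [0.4162 0.2736 0.014 ]
 [0.4145 0.3305 0.014 ]]
```

View pics/w1c.png

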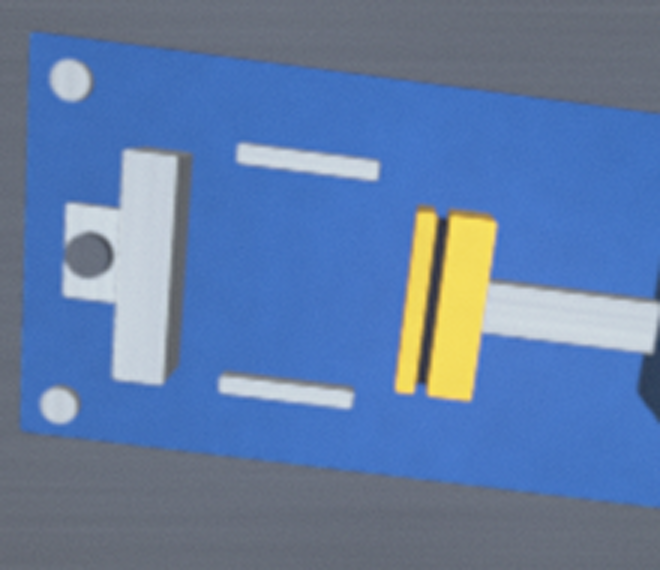

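```bash
cat >> h.py <<'E'
def quad(mask,eps=0.03):
    m=max(cv2.findContours(mask,cv2.RETR_EXTERNAL,cv2.CHAIN_APPROX_NONE)[0],key=cv2.contourArea)
    h=cv2.convexHull(m).astype(np.float32); q=cv2.approxPolyDP(h,eps*cv2.arcLength(h,True),True).reshape(-1,2)
    m=m.reshape(-1,2).astype(float); L=[]
    for a,b in zip(q,np.roll(q,-1,0)):
        d=b-a; n=np.linalg.norm(d); t=(m-a)@d/n**2; e=abs(np.cross(d/n,m-a))
        s=m[(t>.1)&(t<.9)&(e<3)]; L.append(cv2.fitLine(s.astype(np.float32),cv2.DIST_HUBER,0,.01,.01).ravel())
    o=[]
    for l,k in zip(np.roll(L,1,0),L):
        o.append(l[2:]+l[:2]*np.linalg.solve(np.c_[l[:2],-k[:2]],k[2:]-l[2:])[0])
    return np.array(o)
E
python3 - 2>/dev/null <<'E'
from h import *
c=load('w1'); hsv=cv2.cvtColor(c['image'],cv2.COLOR_RGB2HSV)
m=cv2.inRange(hsv,(100,120,60),(125,255,255)); m[:,:120]=0
q=quad(m); print(q.round(1))
Pl=np.array([(.065,.09,.015),(.065,-.195,.015),(-.065,-.195,.015),(-.065,.09,.015)])
ref=np.array([(190,111),(489,150),(460,275),(187,243)])
s=np.array([q[np.argmin(np.linalg.norm(q-r,axis=1))] for r in ref])
p,r=fit(c,Pl,s); print('jig',p.round(4),r.round(1).tolist())
S=[(260,150),(306,156),(253,226),(297,231)]
def j(uv,z): return tojig(p,unproj(c,np.array(uv)/3+[180,100],z)).round(4).tolist()
print('stops outer/inner',j([(238,143),(380,161),(237,160),(379,179)],.024),j([(222,375),(354,391),(220,392),(352,409)],.024))
print('fence',j([(181,153),(165,384),(122,149),(112,379)],.041)); print('pad',j([(417,208),(396,392)],.041))
print('hub',tojig(p,unproj(c,(439,222),.0845)).round(4),'knob',tojig(p,unproj(c,(571,245),.1205)).round(4))
E
```

```text
[[189.9 110.4]
 [489.7 149.8]
 [457.6 275.3]
 [186.6 242.8]]
jig [ 0.5745  0.0447 -0.1189] [[-0.8, -0.7], [1.0, -0.3], [0.8, 1.1], [-0.9, 0.9]]
stops outer/inner [[0.0398, 0.0216], [0.0399, -0.0224], [0.0346, 0.0215], [0.0344, -0.0228]] [[-0.0342, 0.0209], [-0.0342, -0.0226], [-0.04, 0.0211], [-0.0403, -0.0227]]
fence [[0.0357, 0.0356], [-0.0348, 0.0359], [0.0347, 0.0528], [-0.0353, 0.0524]]
pad [[0.0286, -0.0353], [-0.0284, -0.036]]
hub [[ 0.003  -0.1363]] knob [[ 0.0051 -0.2212]]
```

{"fn": "drive_tool", "kwargs": {"series": "-1 -0.85 -1 0 0 0 0; -1 -0.85 -1 0 0 0 0; -1 -0.85 -1 0 0 0 0; -1 -0.85 -1 0 0 0 0; -1 -0.85 -1 0 0 0 0"}}

```text
clock: 3.15
ee_pos: [0.4451, 0.1283, 0.4044]
tcp_rot: [3.14, -0.0, -0.001]
force: [-0.1, 0.4, -0.2]
width: 0.0853
```

{"fn": "drive_tool", "kwargs": {"series": "-1 0 -1 0.6 0 0 0; -1 0 -1 0.6 0 0 0; -1 0 -1 0.6 0 0 0; -1 0 -1 0.6 0 0 0; -1 0 -1 0 0 0 0"}}

```text
clock: 3.65
ee_pos: [0.4455, 0.2525, 0.3423]
tcp_rot: [3.138, 0.0, -0.006]
force: [0.2, -0.4, 0.4]
width: 0.0855
```

{"fn": "drive_tool", "kwargs": {"series": "-1 0 -1 0 0 0 0; -1 0 -0.6 0 0 0 0; -1 0 0 0 0 0 0; -1 0 0 0 0 0 0"}}

```text
clock: 4.05
ee_pos: [0.4465, 0.2924, 0.3444]
tcp_rot: [3.14, 0.002, -0.0]
force: [-0.2, -0.1, -0.1]
width: 0.0857
```

```bash
python3 - <<'E'
from h import *
c=snap('wrist','w2'); s=get_state();print(s['ee_pos'],s['tcp_rot'],c['pose'][:3,3])
E
```

```text
[0.44663116 0.2919896  0.34445757] [ 3.13965085e+00  6.73998005e-05 -2.07010928e-04] [0.52036148 0.29305738 0.3147244 ]
```

View pics/w2.png

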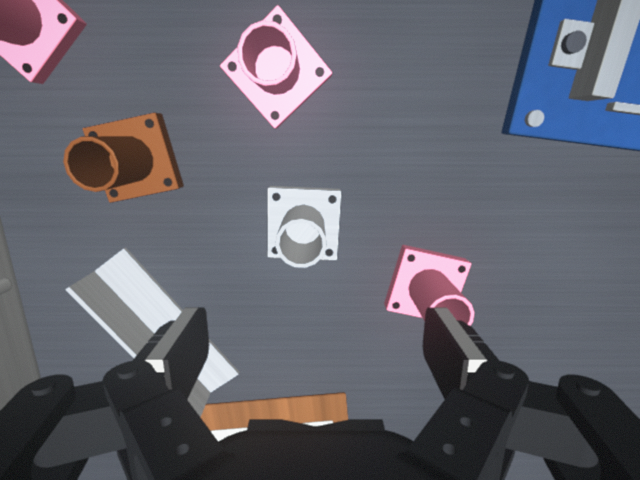

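```bash
python3 - 2>/dev/null <<'E'
from h import *
c=load('w2'); hsv=cv2.cvtColor(c['image'],cv2.COLOR_RGB2HSV)
m=np.zeros((480,640),np.uint8); m[180:263,255:350]=cv2.inRange(hsv,(0,0,150),(180,60,255))[180:263,255:350]
q=quad(m,.06); print(q.round(1))
ref=np.array([(268,187),(341,190),(339,260),(267,258)])
for s in (ref, np.array([q[np.argmin(np.linalg.norm(q-r,axis=1))] for r in ref])):
    for z in (.014,):
        h=.03; p,r=fit(c,[(h,h,z),(h,-h,z),(-h,-h,z),(-h,h,z)],s); print(p.round(4),r.round(1).tolist())
print('rim',unproj(c,(301,243),.069).round(4))
E
```

```text
[[267.  186.6]
 [340.8 190.5]
 [336.4 259.8]
 [267.  256.6]]
[ 0.447   0.3023 -0.0341] [[-0.1, 0.8], [0.2, 0.3], [-1.6, -0.5], [1.1, -0.7]]
[ 0.4473  0.303  -0.0454] [[0.4, 0.4], [-0.1, -0.1], [-0.2, -0.3], [-0.1, -0.1]]
rim [[0.4473 0.3026 0.069 ]]
```

{"fn": "drive_tool", "kwargs": {"series": "-1 0.03 -0.43 0 0 0 0; -1 0 0 0.9 0 0 0.56; -1 0 0 0.9 0 0 0; -1 0 0 0.9 0 0 0; -1 0 0 0.9 0 0 0"}}

```text
clock: 4.6
ee_pos: [0.4474, 0.3042, 0.254]
tcp_rot: [-3.141, 0.069, -0.001]
force: [0.0, -0.3, -1.0]
width: 0.0854
```

{"fn": "drive_tool", "kwargs": {"series": "-1 0 0 0.9 0 0 0; -1 0 0 0.9 0 0 0; -1 0 0 0 0 0 0"}}

```text
clock: 4.9
ee_pos: [0.4462, 0.3031, 0.2071]
tcp_rot: [3.137, -0.069, -0.007]
force: [-0.4, -0.6, 0.3]
width: 0.0852
```

{"fn": "drive_tool", "kwargs": {"series": "0.3 0 0 0 0 0 0; 1 0 0 0 0 0 0; 1 0 0 0 0 0 0; 1 0 0 0 0 0 0; 1 0 0 0 0 0 0"}}

```text
clock: 5.4
ee_pos: [0.4477, 0.3047, 0.211]
tcp_rot: [-3.14, 0.068, -0.004]
force: [0.1, -0.8, 5.8]
width: 0.0335
```

{"fn": "drive_tool", "kwargs": {"series": "1 0 0 0 0 0 0; 1 0 0 -0.4 0 0 0; 1 0 0 -0.8 0 0 0; 1 0 0 -1 0 0 0; 1 0 0 -1 0 0 0"}}

```text
clock: 5.9
ee_pos: [0.4466, 0.3041, 0.2904]
tcp_rot: [3.14, -0.067, -0.002]
force: [0.1, 0.9, -1.8]
width: 0.0336
```

```bash
python3 - <<'E'
from h import *
s=get_state();print(s['ee_pos'],s['tcp_rot'],s['width'],s['force'])
c=snap('wrist','w3')
E
```

```text
[0.44655535 0.3041364  0.2903639 ] [ 3.14011809e+00 -6.69835887e-02 -2.01696055e-03] 0.03364718268835222 [ 0.13301003  0.94634691 -1.84160762]
```

View pics/w3.png

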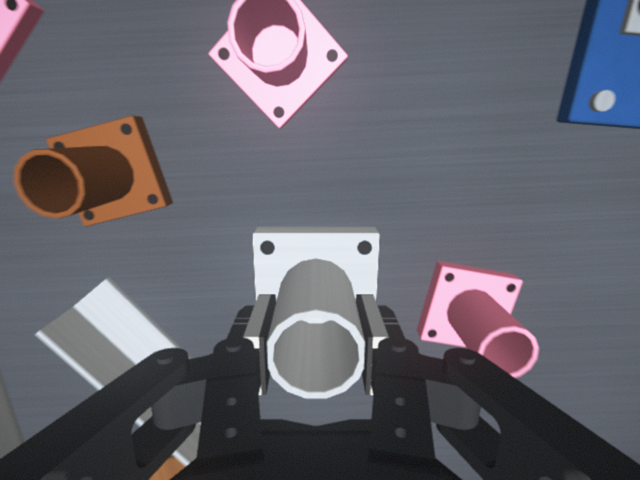

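```bash
python3 - 2>/dev/null <<'E'
from h import *
c=load('w3'); s=get_state(); e=np.array(s['ee_pos']); Rt=R.from_rotvec(s['tcp_rot'])
im=c['image']; hsv=cv2.cvtColor(im,cv2.COLOR_RGB2HSV)
print(im[220:245:1,310].mean(1).round().tolist(), im[265,245:262].mean(1).round().tolist(), im[265,370:388].mean(1).round().tolist())
for z in (.1955,.1975):
    P=unproj(c,[(253.5,233.5),(379,233.5),(254.5,290),(378,290)],e[2]-z); print(Rt.inv().apply(P-e).round(4))
print('tilt',Rt.as_matrix().round(3).tolist())
E
```

```text
[115.0, 114.0, 114.0, 114.0, 112.0, 119.0, 124.0, 132.0, 136.0, 138.0, 140.0, 138.0, 161.0, 215.0, 232.0, 235.0, 235.0, 235.0, 235.0, 234.0, 234.0, 235.0, 234.0, 235.0, 235.0] [113.0, 114.0, 115.0, 115.0, 114.0, 115.0, 115.0, 114.0, 146.0, 210.0, 234.0, 235.0, 235.0, 234.0, 234.0, 234.0, 234.0] [230.0, 231.0, 231.0, 231.0, 231.0, 231.0, 233.0, 230.0, 153.0, 112.0, 113.0, 116.0, 116.0, 115.0, 118.0, 115.0, 116.0, 114.0]
[[ 2.800e-02 -2.660e-02  1.957e-01]
 [ 2.790e-02  3.060e-02  1.955e-01]
 [ 1.000e-04 -2.750e-02  1.956e-01]
 [-0.000e+00  3.150e-02  1.954e-01]]
[[ 0.0274 -0.0269  0.1977]
 [ 0.0274  0.0309  0.1975]
 [-0.0008 -0.0278  0.1976]
 [-0.0009  0.0318  0.1974]]
tilt [[0.999, -0.043, 0.005], [-0.043, -0.999, 0.003], [0.005, -0.004, -1.0]]
```

```bash
python3 - 2>/dev/null <<'E'
from h import *
from scipy.optimize import least_squares
c=load('w3'); s=get_state(); e=np.array(s['ee_pos']); Rt=R.from_rotvec(s['tcp_rot'])
g=c['image'].mean(2)
def cross(a,th=172): 
    i=np.where((a[:-1]<th)!=(a[1:]<th))[0][0]; return i+(th-a[i])/(a[i+1]-a[i])
rows=list(range(238,284,5))
Lf=np.array([(240+cross(g[r,240:262]),r) for r in rows]); Rg=np.array([(366+cross(g[r,366:392]),r) for r in rows])
cols=list(range(260,375,10)); F=np.array([(k,222+cross(g[222:240,k])) for k in cols])
print(Lf.round(1).tolist(),Rg.round(1).tolist(),F.round(1).tolist())
# rim outer ellipse extreme points
m=(g>150).astype(np.uint8)
print([ (r,np.where(g[r,262:372]>200)[0][[0,-1]]+262) for r in (340,350,355,360,370,380)], np.where(g[360:410,316]>200)[0]+360)
K=c['mtx']
def res(p):
    # foot top plane frame in tool: pos (x,y,z), yaw, pitch about y ; z axis up = -tool z
    B=Rt*R.from_euler('x',np.pi)*R.from_euler('zy',[p[3],p[4]])
    o=e+Rt.apply(p[:3])
    def P(l): return proj(c,o+B.apply(l))
    # flange frame: x=tool x, y=-tool y, z up
    out=[]
    for uv,a,b in ((Lf,[-.03,.03,0],[.03,.03,0]),(Rg,[-.03,-.03,0],[.03,-.03,0]),(F,[.03,-.03,0],[.03,.03,0])):
        A,Bp=P(np.array([a,b])); d=(Bp-A)/np.linalg.norm(Bp-A); out.append(np.cross(d,uv-A))
    return np.concatenate(out)
for fix in (0,1):
    f=(lambda p:res(p)) if not fix else (lambda p:res([*p[:4],0]))
    r=least_squares(f,[0,0,.196,0,0]); print(fix,r.x.round(4),np.abs(r.fun).max().round(2), np.sqrt(r.cost))
E
```

```text
[[252.3, 238.0], [252.1, 243.0], [252.7, 248.0], [253.3, 253.0], [253.2, 258.0], [253.1, 263.0], [253.7, 268.0], [254.3, 273.0], [254.2, 278.0], [254.2, 283.0]] [[378.9, 238.0], [370.1, 243.0], [371.6, 248.0], [368.7, 253.0], [377.7, 258.0], [377.7, 263.0], [377.7, 268.0], [377.2, 273.0], [376.7, 278.0], [376.7, 283.0]] [[260.0, 232.2], [270.0, 232.2], [280.0, 232.2], [290.0, 232.2], [300.0, 232.2], [310.0, 232.2], [320.0, 232.2], [330.0, 232.2], [340.0, 232.2], [350.0, 232.2], [360.0, 232.2], [370.0, 232.3]]
[(340, array([269, 363])), (350, array([268, 363])), (355, array([268, 363])), (360, array([268, 363])), (370, array([270, 361])), (380, array([276, 356]))] [392 393 394 395 396 397]
0 [-0.0025  0.0013  0.1976  0.0144  0.4625] 6.27 7.716477780820231
1 [-0.0039  0.0013  0.2047  0.0149  0.    ] 6.83 8.447104726895345
```

```bash
python3 - 2>/dev/null <<'E'
from h import *
from scipy.optimize import least_squares
c=load('w3'); s=get_state(); e=np.array(s['ee_pos']); Rt=R.from_rotvec(s['tcp_rot'])
Lf=np.array([[252.3,238],[252.1,243],[252.7,248],[253.3,253],[253.2,258],[253.1,263],[253.7,268],[254.3,273],[254.2,278],[254.2,283]])
Rg=np.array([[378.9,238],[377.7,258],[377.7,263],[377.7,268],[377.2,273],[376.7,278],[376.7,283]]); F=np.array([(k,232.25) for k in range(260,375,10)])
rim=np.array([[316,397.5],[267.8,355],[363.7,355]])
def res(p,w=1):
    B=Rt*R.from_euler('x',np.pi)*R.from_euler('zyx',p[3:6]); o=e+Rt.apply(p[:3])
    P=lambda l: proj(c,o+B.apply(l)); out=[]
    for uv,a,b in ((Lf,[-.03,.03,0],[.03,.03,0]),(Rg,[-.03,-.03,0],[.03,-.03,0]),(F,[.03,-.03,0],[.03,.03,0])):
        A,Bp=P(np.array([a,b])); d=(Bp-A)/np.linalg.norm(Bp-A); out.append(np.cross(d,uv-A))
    t=np.linspace(0,6.283,400); q=P(np.c_[.018*np.cos(t),.018*np.sin(t),t*0+.055])
    out.append(4*np.array([q[:,1].max()-397.5,q[:,0].min()-267.8,q[:,0].max()-363.7]))
    return np.concatenate(out)
for fix in ([1,1],[1,0],[0,0]):
    f=lambda p:res([*p[:4],p[4]*fix[0],p[5]*fix[1]])
    r=least_squares(f,[0,0,.196,0,0,0],loss='soft_l1'); print(fix,r.x.round(4),r.cost.round(2),(f(r.x)[-3:]/4).round(2))
E
```

```text
[1, 1] [-0.0034  0.0014  0.2073 -0.0009 -0.1198  0.0013] 15.7 [ 0.15 -0.26  0.25]
[1, 0] [-0.0034  0.0015  0.2073  0.0004 -0.1194  0.    ] 15.73 [ 0.15 -0.3   0.24]
[0, 0] [-0.0033  0.0017  0.2021 -0.0014  0.      0.    ] 22.88 [-0.08 -2.39  3.47]
```

```bash
python3 - 2>/dev/null <<'E'
from h import *
from scipy.optimize import least_squares
c=load('w3'); e=np.array([.446555,.304136,.290364]); Rt=R.from_rotvec([3.140118,-.066984,-.002017])
print(get_state()['ee_pos'], Rt.inv().apply(c['pose'][:3,3]-e))
Lf=np.array([[252.3,238],[252.1,243],[252.7,248],[253.3,253],[253.2,258],[253.1,263],[253.7,268],[254.3,273],[254.2,278],[254.2,283]])
Rg=np.array([[378.9,238],[377.7,258],[377.7,263],[377.7,268],[377.2,273],[376.7,278],[376.7,283]]); F=np.array([(k,232.25) for k in range(260,375,10)])
def res(p,w=1):
    B=Rt*R.from_euler('x',np.pi)*R.from_euler('zyx',p[3:6]); o=e+Rt.apply(p[:3])
    P=lambda l: proj(c,o+B.apply(l)); out=[]
    for uv,a,b in ((Lf,[-.03,.03,0],[.03,.03,0]),(Rg,[-.03,-.03,0],[.03,-.03,0]),(F,[.03,-.03,0],[.03,.03,0])):
        A,Bp=P(np.array([a,b])); d=(Bp-A)/np.linalg.norm(Bp-A); out.append(np.cross(d,uv-A))
    t=np.linspace(0,6.283,400); q=P(np.c_[.018*np.cos(t),.018*np.sin(t),t*0+.055])
    out.append(4*np.array([q[:,1].max()-397.5,q[:,0].min()-267.8,q[:,0].max()-363.7]))
    return np.concatenate(out)
for fix in ([1,1],[1,0],[0,0]):
    f=lambda p:res([*p[:4],p[4]*fix[0],p[5]*fix[1]])
    r=least_squares(f,[0,0,.196,0,0,0],loss='soft_l1'); print(fix,r.x.round(4),r.cost.round(2),(f(r.x)[-3:]/4).round(2))
E
```

```text
[0.44780597 0.30550123 0.29468759] [ 0.07384836 -0.00068103  0.02971391]
[1, 1] [-0.0009 -0.0009  0.203  -0.001  -0.1263  0.0056] 15.7 [ 0.15 -0.26  0.25]
[1, 0] [-0.0008 -0.0006  0.2028  0.0045 -0.1227  0.    ] 16.11 [ 0.16 -0.48  0.2 ]
[0, 0] [-0.0008 -0.0006  0.1975 -0.0006  0.      0.    ] 23.89 [-0.1  -3.2   2.98]
```

{"fn": "drive_tool", "kwargs": {"series": "1 0 0 -1 0 0 0.95; 1 0.3 0.5 0 0 0 0; 1 0.63 0.98 0 0 0 0; 1 0.63 0.98 0 0 0 0; 1 0.63 0.98 0 0 0 0"}}

```text
clock: 6.45
ee_pos: [0.4914, 0.2101, 0.3132]
tcp_rot: [3.134, -0.185, -0.002]
force: [-0.1, -0.6, -2.9]
width: 0.0338
```

{"fn": "drive_tool", "kwargs": {"series": "1 0.63 0.98 0 0 0 0; 1 0.63 0.98 0 0 0 0; 1 0.63 0.98 0 0 0 0; 1 0.63 0.98 0 0 0 0; 1 0.63 0.98 0 0 0 0"}}

```text
clock: 6.95
ee_pos: [0.5548, 0.0789, 0.3131]
tcp_rot: [3.135, -0.186, -0.003]
force: [0.3, -0.9, -1.5]
width: 0.034
```

{"fn": "drive_tool", "kwargs": {"series": "1 0.63 0.98 0 0 0 0; 1 0.3 0.48 0 0 0 0; 1 0 0 0 0 0 0; 1 0 0 0 0 0 0; 1 0 0 0 0 0 0"}}

```text
clock: 7.45
ee_pos: [0.5729, 0.0446, 0.3145]
tcp_rot: [-3.135, 0.182, 0.001]
force: [0.1, 0.4, -2.0]
width: 0.0335
```

```bash
python3 - <<'E'
from h import *
s=get_state();print(s['ee_pos'],s['tcp_rot'],s['width'],s['force'])
c=snap('wrist','w4')
s=get_state();print(s['ee_pos'],c['pose'][:3,3])
E
```

```text
[0.57292137 0.04458085 0.31445786] [-3.13536741e+00  1.81503449e-01  1.29069691e-03] 0.03349704107346637 [ 0.11293335  0.41756202 -1.99531271]
[0.57300772 0.04458079 0.31460527] [0.64628057 0.03680841 0.28465703]
```

View pics/w4.png

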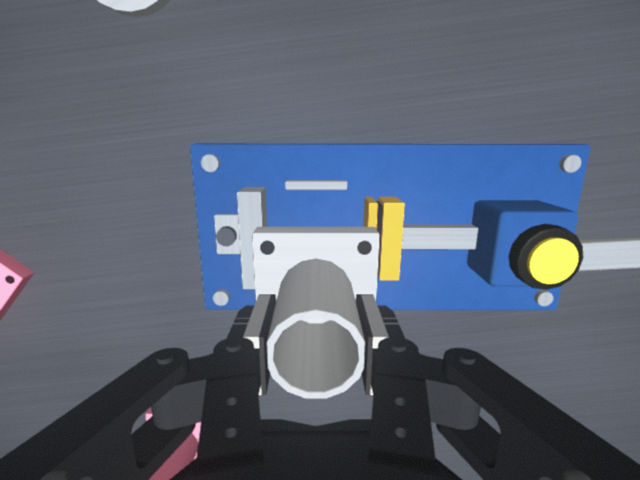

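```bash
python3 - 2>/dev/null <<'E'
from h import *
c=load('w4'); hsv=cv2.cvtColor(c['image'],cv2.COLOR_RGB2HSV)
m=cv2.inRange(hsv,(100,120,60),(125,255,255)); q=quad(m); print(q.round(1))
Pl=np.array([(.065,.09,.015),(.065,-.195,.015),(-.065,-.195,.015),(-.065,.09,.015)])
ref=np.array([(191,144),(589,146),(557,311),(205,309)])
s=np.array([q[np.argmin(np.linalg.norm(q-r,axis=1))] for r in ref])
p,r=fit(c,Pl,s); print('jig',p.round(4),r.round(1).tolist())
e=np.array([.57295,.04458,.3145]); Rt=R.from_rotvec([-3.135367,.181503,.00129])
fl=e+Rt.apply([-.0008,-.0006,.2115]); print('flange',fl.round(4),'yaw',R.as_euler(Rt,'zyx').round(4))
jt=np.array([p[0],p[1],fl[2]]); print('shift in tool',Rt.inv().apply(jt-fl).round(4))
print('stop +x',tojig(p,unproj(c,[(285,181),(347,181),(285,189),(347,189)],.024)).round(4).tolist(),'fence',tojig(p,unproj(c,[(264,188.5)],.041)).round(4),'pad',tojig(p,unproj(c,[(365.5,198)],.041)).round(4))
E
```

```text
[[590.5 144. ]
 [555.4 309. ]
 [205.7 309. ]
 [190.1 144. ]]
jig [ 0.5748  0.0448 -0.1171] [[-1.0, -0.4], [0.7, -0.2], [0.9, 0.9], [-0.7, 0.7]]
flange [0.5721 0.0455 0.103 ] yaw [ 1.1560e-01 -8.0000e-04 -3.1406e+00]
shift in tool [ 0.0028  0.0003 -0.    ]
stop +x [[0.0398, 0.0219], [0.0398, -0.0218], [0.0342, 0.0221], [0.0342, -0.0219]] fence [[0.037  0.0346]] pad [[ 0.0307 -0.033 ]]
```

{"fn": "drive_tool", "kwargs": {"series": "1 0.11 0.01 0 0 0 0.03; 1 0 0 0.9 0 0 0; 1 0 0 0.9 0 0 0; 1 0 0 0.3 0 0 0; 1 0 0 0 0 0 0"}}

```text
clock: 8.0
ee_pos: [0.5758, 0.0424, 0.2611]
tcp_rot: [3.136, -0.189, -0.004]
force: [0.5, 0.0, -2.0]
width: 0.0335
```

{"fn": "drive_tool", "kwargs": {"series": "1 0 0 0 0 0 0; 1 0 0 0 0 0 0"}}

```text
clock: 8.2
ee_pos: [0.577, 0.0423, 0.2635]
tcp_rot: [-3.136, 0.19, -0.004]
force: [-0.4, -0.8, -1.8]
width: 0.0337
```

```bash
python3 - <<'E'
from h import *
s=get_state();e=np.array(s['ee_pos']);Rt=R.from_rotvec(s['tcp_rot']);print(e,s['tcp_rot'],s['force'])
c=snap('wrist','w5')
fl=e+Rt.apply([-.0008,-.0006,.2115]); p=np.array([.5748,.0448,-.117])
print(fl.round(4),tojig(p,fl[None]).round(4),Rt.as_matrix()[:2,0])
E
```

```text
[0.57700518 0.04227969 0.26348176] [-3.13554607  0.19007046 -0.00384756] [-0.36684259 -0.80735083 -1.8121855 ]
[0.5768 0.043  0.052 ] [[ 0.0022 -0.0016]] [ 0.99267484 -0.12079227]
```

View pics/w5.png

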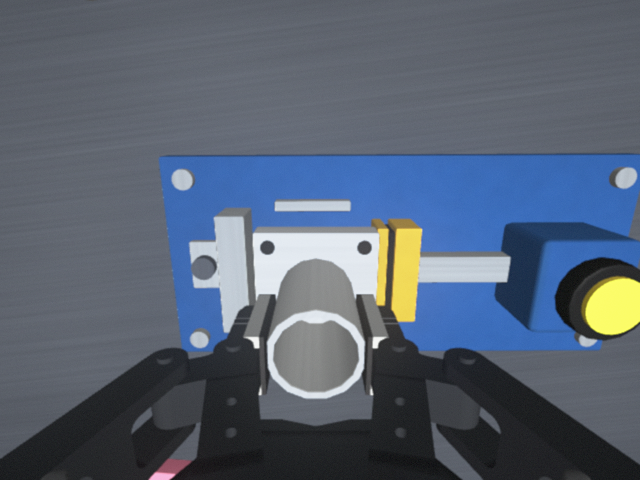

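{"fn": "drive_tool", "kwargs": {"series": "1 -0.09 -0.06 0 0 0 -0.03; 1 0 0 0.3 0 0 0; 1 0 0 0.3 0 0 0; 1 0 0 0.2 0 0 0; 1 0 0 0 0 0 0"}}

```text
clock: 8.75
ee_pos: [0.5737, 0.0436, 0.2408]
tcp_rot: [3.136, -0.187, -0.004]
force: [0.1, 0.3, -1.8]
width: 0.0338
```

```bash
python3 - <<'E'
from h import *
s=get_state();e=np.array(s['ee_pos']);Rt=R.from_rotvec(s['tcp_rot']);print(e,s['force'])
c=snap('wrist','w6')
fl=e+Rt.apply([-.0008,-.0006,.2115]); p=np.array([.5748,.0448,-.117])
print(fl.round(4),tojig(p,fl[None]).round(4),Rt.as_matrix()[:2,0])
g=c['image'].mean(2); 
for uv in [(274,205),(350,205)]: print(tojig(p,unproj(c,uv,.024)).round(4))
E
```

```text
[0.57374371 0.04355723 0.24083989] [ 0.05519996  0.32751547 -1.79626118]
[0.5725 0.0442 0.0293] [[-0.0022 -0.0009]] [ 0.99292978 -0.11867818]
[[0.0373 0.0204]]
[[ 0.0371 -0.0187]]
```

{"fn": "drive_tool", "kwargs": {"series": "1 0.04 -0.03 0 0 0 0; 1 0 0 0.2 0 0 0; 1 0 0 0.15 0 0 0; 1 0 0 0.05 0 0 0; 1 0 0 0.05 0 0 0"}}

```text
clock: 9.3
ee_pos: [0.5753, 0.0444, 0.2306]
tcp_rot: [3.136, -0.187, -0.001]
force: [0.7, -0.5, -1.7]
width: 0.0337
```

{"fn": "drive_tool", "kwargs": {"series": "1 0 0 0.04 0 0 0; 1 0 0 0.04 0 0 0; 1 0 0 0 0 0 0"}}

```text
clock: 9.6
ee_pos: [0.5754, 0.0444, 0.2289]
tcp_rot: [3.136, -0.187, -0.0]
force: [-1.0, 0.2, -2.5]
width: 0.0338
```

```bash
python3 - <<'E'
from h import *
s=get_state();e=np.array(s['ee_pos']);Rt=R.from_rotvec(s['tcp_rot']);print(e,s['force'])
c=snap('wrist','w7',(150,140,430,350),2.8)
for T in (Rt.apply([-.0008,-.0006,.2115])+e,):
    print(T.round(4),tojig(np.array([.5748,.0448,-.117]),T[None]).round(4),Rt.as_matrix()[:2,0])
E
```

```text
[0.57537893 0.04435306 0.22888848] [-0.98491509  0.18827821 -2.52608602]
[0.5747 0.045  0.0174] [[-0.0002  0.0002]] [ 0.99293683 -0.11864426]
```

View pics/w7.png

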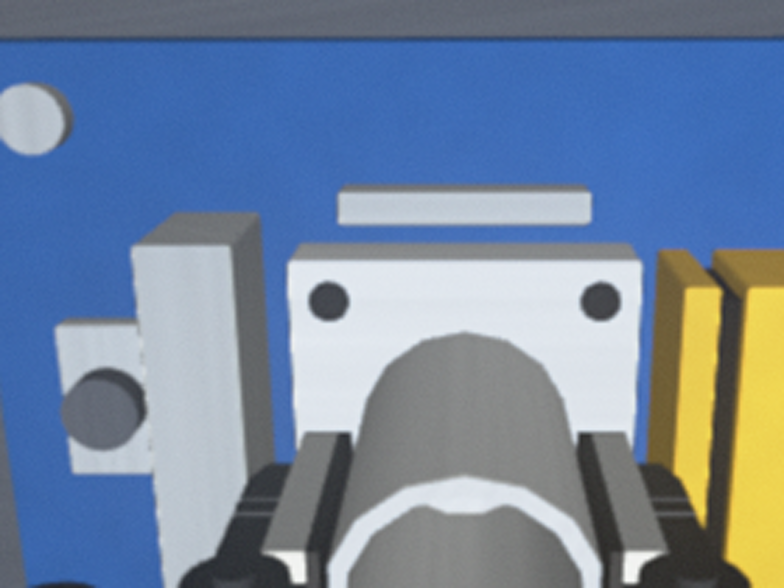

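{"fn": "drive_tool", "kwargs": {"series": "1 0 0 0.03 0 0 0; 1 0 0 0.03 0 0 0; 1 0 0 0 0 0 0"}}

```text
clock: 9.95
ee_pos: [0.5753, 0.0443, 0.2273]
tcp_rot: [3.136, -0.187, -0.0]
force: [-0.9, 0.0, -1.8]
width: 0.0334
```

{"fn": "drive_tool", "kwargs": {"series": "1 0 0 0.02 0 0 0; 1 0 0 0.02 0 0 0; 1 0 0 0 0 0 0"}}

```text
clock: 10.25
ee_pos: [0.5754, 0.0444, 0.2264]
tcp_rot: [3.136, -0.187, -0.0]
force: [-0.0, 0.4, -3.2]
width: 0.0338
```

{"fn": "drive_tool", "kwargs": {"series": "1 0 0 0.02 0 0 0; 1 0 0 0.02 0 0 0; 1 0 0 0 0 0 0"}}

```text
clock: 10.55
ee_pos: [0.5754, 0.0444, 0.226]
tcp_rot: [3.136, -0.187, 0.0]
force: [-2.2, -1.0, 4.7]
width: 0.0336
```

{"fn": "drive_tool", "kwargs": {"series": "0.3 0 0 0 0 0 0; 0 0 0 0 0 0 0; -0.4 0 0 0 0 0 0; -0.8 0 0 0 0 0 0; -1 0 0 0 0 0 0"}}

```text
clock: 11.05
ee_pos: [0.5755, 0.0444, 0.2253]
tcp_rot: [3.136, -0.187, 0.0]
force: [0.2, 0.4, 0.3]
width: 0.0834
```

{"fn": "drive_tool", "kwargs": {"series": "-1 0 0 0 0 0 0; -1 0 0 -0.5 0 0 0; -1 0 0 -1 0 0 0; -1 0 0 -1 0 0 0; -1 0 0 -1 0 0 0"}}

```text
clock: 11.55
ee_pos: [0.5754, 0.0445, 0.3148]
tcp_rot: [-3.136, 0.186, -0.001]
force: [-0.1, 0.5, -0.1]
width: 0.0855
```

{"fn": "drive_tool", "kwargs": {"series": "-1 0 0 -0.5 0 0 0; -1 0 0 0 0 0 0; -1 0 0 0 0 0 0"}}

```text
clock: 11.85
ee_pos: [0.575, 0.0443, 0.325]
tcp_rot: [3.136, -0.187, -0.001]
force: [0.2, -0.0, -1.1]
width: 0.0854
```

```bash
python3 - <<'E'
from h import *
s=get_state();print(s['ee_pos'],s['tcp_rot'],s['force'],s['qpos'])
c=snap('wrist','w8')
E
```

```text
[0.57504942 0.0442673  0.32501007] [ 3.13566411e+00 -1.86771886e-01 -9.64721630e-04] [ 0.1933056  -0.00566174 -1.0767997 ] [ 0.15088644  0.36043963 -0.37634917  1.79640517  0.15351274  1.01406008
 -1.97476444]
```

View pics/w8.png

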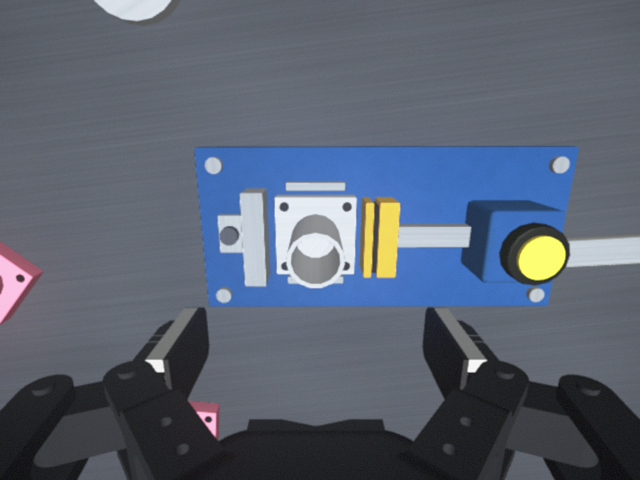

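{"fn": "drive_tool", "kwargs": {"series": "1 0.17 0.97 0 0 0 0; 1 0.17 0.97 0 0 0 0; 1 0.17 0.97 0 0 0 0; 1 0.17 0.97 0 0 0 0; 1 0.17 0.97 0 0 0 0"}}

```text
clock: 12.4
ee_pos: [0.5815, -0.0795, 0.3237]
tcp_rot: [-3.136, 0.186, 0.005]
force: [1.1, -0.1, -0.6]
width: 0.012
```

{"fn": "drive_tool", "kwargs": {"series": "1 0.17 0.97 0 0 0 0; 1 0.17 0.97 0 0 0 0; 1 0.17 0.97 0 0 0 0; 1 0.2 0.97 0 0 0 -0.66; 1 0 0 0 0 0 0"}}

```text
clock: 12.9
ee_pos: [0.5872, -0.1817, 0.3235]
tcp_rot: [3.137, -0.113, -0.005]
force: [-0.3, -0.7, -0.2]
width: -0.0002
```

{"fn": "drive_tool", "kwargs": {"series": "1 0 0 0 0 0 0; 1 0 0 0 0 0 0"}}

```text
clock: 13.1
ee_pos: [0.5881, -0.1753, 0.3246]
tcp_rot: [-3.139, 0.101, 0.002]
force: [-0.2, 1.1, 0.1]
width: -0.0002
```

```bash
python3 - <<'E'
from h import *
s=get_state();e=np.array(s['ee_pos']);Rt=R.from_rotvec(s['tcp_rot']);print(e,Rt.as_matrix()[:2,0],s['force'],s['torque'],s['width'],s['qpos'][6])
for n in ('wrist','top','scene'):
    c=snap(n,n+'9'); h=cv2.cvtColor(c['image'],cv2.COLOR_RGB2HSV)
    m=cv2.inRange(h,(0,170,90),(6,255,255))|cv2.inRange(h,(174,170,90),(180,255,255))
    k,l,st,ce=cv2.connectedComponentsWithStats(m)
    for i in range(1,k):
        if st[i,4]>25: print(n,st[i],ce[i].round(1),unproj(c,ce[i],.0985).round(4))
E
```

```text
[ 0.58813169 -0.1753193   0.32458156] [ 0.99791355 -0.06454567] [-0.21825017  1.07671589  0.12518218] [-0.06260082 -0.03918579  0.01046592] -0.00017106007379320465 -1.5316669843228126
top [602 471  15   9  72] [607.  476.2] [[-0.0464 -0.7632  0.0985]]
scene [ 363    0   59  112 5378] [391.2  52. ] [[-0.4079 -1.131   0.0985]]
scene [291 198   8  18 126] [294.7 206.6] [[ 0.5526 -0.178   0.0985]]
```

{"fn": "drive_tool", "kwargs": {"series": "1 0 0 0.87 0 0 0; 1 0 0 0.87 0 0 0; 1 0 0 0.87 0 0 0; 1 0 0 0 0 0 0; 1 0 0 0 0 0 0"}}

```text
clock: 13.75
ee_pos: [0.5884, -0.1764, 0.2604]
tcp_rot: [-3.14, 0.103, 0.0]
force: [0.6, -0.0, 0.5]
width: 0.0003
```

{"fn": "drive_tool", "kwargs": {"series": "1 -0.2 0 0 0 0 0; 1 -0.1 0 0 0 0 0; 1 -0.08 0 0 0 0 0; 1 0 0 0 0 0 0"}}

```text
clock: 14.15
ee_pos: [0.5785, -0.1764, 0.2609]
tcp_rot: [3.139, -0.104, 0.001]
force: [-0.5, 0.1, -0.2]
width: 0.0003
```

{"fn": "drive_tool", "kwargs": {"series": "1 -0.08 0 0 0 0 0; 1 -0.08 0 0 0 0 0; 1 0 0 0 0 0 0"}}

```text
clock: 14.45
ee_pos: [0.575, -0.1761, 0.2605]
tcp_rot: [3.14, -0.104, 0.002]
force: [1.3, 0.4, -0.2]
width: -0.0001
```

{"fn": "drive_tool", "kwargs": {"series": "1 -0.08 0 0 0 0 0; 1 -0.08 0 0 0 0 0; 1 0 0 0 0 0 0"}}

```text
clock: 14.75
ee_pos: [0.5717, -0.176, 0.2607]
tcp_rot: [3.139, -0.104, 0.006]
force: [5.5, -0.8, -1.5]
width: -0.0002
```

{"fn": "drive_tool", "kwargs": {"series": "1 -0.161 0.033 0 0 0 0.625; 1 -0.161 0.033 0 0 0 0.625; 1 -0.161 0.033 0 0 0 0.625; 1 -0.161 0.033 0 0 0 0.625"}}

```text
clock: 15.15
ee_pos: [0.5553, -0.1772, 0.2607]
tcp_rot: [3.113, -0.42, 0.006]
force: [4.6, -2.2, -1.6]
width: -0.0003
```

```bash
cat >> h.py <<'E'
def st():
    s=get_state(); e=np.array(s['ee_pos']); Rt=R.from_rotvec(s['tcp_rot']); f=Rt.inv().apply(s['force']); r=Rt.inv().apply(e-[.5585,-.0942,0])
    print('clk',s['clock'],'yaw',np.round(np.arctan2(*Rt.as_matrix()[[1,0],0]),4),'rel',r[:2].round(4),'f_tool',f.round(1),'tq',np.round(s['torque'],2),'q7',s['qpos'][6].round(2))
E
python3 -c "from h import *; st()"
```

```text
clk 15.15 yaw -0.2682 rel [0.02   0.0809] f_tool [5.  0.9 1.6] tq [-0.29 -1.07 -0.01] q7 -1.72
```

{"fn": "drive_tool", "kwargs": {"series": "1 -0.161 0.035 0 0 0 0.625; 1 -0.161 0.035 0 0 0 0.625; 1 -0.161 0.035 0 0 0 0.625; 1 -0.161 0.035 0 0 0 0.625"}}

```text
clock: 15.55
ee_pos: [0.539, -0.1752, 0.2607]
tcp_rot: [3.056, -0.729, 0.007]
force: [4.3, -2.1, -2.6]
width: -0.0002
```

```bash
python3 -c "from h import *; st()"
```

```text
clk 15.55 yaw -0.4683 rel [0.0202 0.0808] f_tool [ 4.8 -0.   2.6] tq [-0.31 -1.14 -0.01] q7 -1.89
```

{"fn": "drive_tool", "kwargs": {"series": "1 -0.08 0.019 0 0 0 0.31; 1 -0.08 0.019 0 0 0 0.31; 1 -0.08 0.019 0 0 0 0.31; 1 -0.08 0.019 0 0 0 0.31"}}

```text
clock: 15.95
ee_pos: [0.5311, -0.1729, 0.2607]
tcp_rot: [3.016, -0.878, 0.006]
force: [5.3, -1.6, -2.7]
width: 0.0004
```

{"fn": "drive_tool", "kwargs": {"series": "1 -0.08 0.019 0 0 0 0.31; 1 -0.08 0.019 0 0 0 0.31; 1 -0.08 0.019 0 0 0 0.31"}}

```text
clock: 16.25
ee_pos: [0.5253, -0.1708, 0.2607]
tcp_rot: [-2.982, 0.989, -0.006]
force: [6.4, -1.8, -1.6]
width: 0.0002
```

```bash
python3 -c "from h import *; st()"
```

```text
clk 16.25 yaw -0.6407 rel [0.0201 0.0809] f_tool [ 6.2 -2.4  1.6] tq [-0.41 -1.06 -0.04] q7 -2.05
```

{"fn": "drive_tool", "kwargs": {"series": "1 -0.064 0.015 0 0 0 0.25; 1 0 0 0 0 0 0"}}

```text
clock: 16.45
ee_pos: [0.5236, -0.17, 0.2606]
tcp_rot: [-2.972, 1.018, -0.005]
force: [5.1, -1.9, -1.8]
width: 0.0002
```

{"fn": "drive_tool", "kwargs": {"series": "1 -0.064 0.015 0 0 0 0.25; 1 0 0 0 0 0 0"}}

```text
clock: 16.65
ee_pos: [0.5222, -0.1694, 0.2606]
tcp_rot: [-2.962, 1.048, -0.005]
force: [3.5, -0.6, -1.9]
width: 0.0
```

```bash
python3 -c "from h import *; st()"
```

```text
clk 16.65 yaw -0.68 rel [0.0198 0.081 ] f_tool [ 3.1 -1.7  1.9] tq [-0.34 -0.9  -0.06] q7 -2.09
```

{"fn": "drive_tool", "kwargs": {"series": "1 -0.064 0.015 0 0 0 0.25; 1 -0.064 0.015 0 0 0 0.25"}}

```text
clock: 16.85
ee_pos: [0.5194, -0.1681, 0.2607]
tcp_rot: [-2.94, 1.108, -0.006]
force: [5.8, -2.3, -2.4]
width: -0.0005
```

```bash
cat >> h.py <<'E'
def ft():
    s=get_state(); Rt=R.from_rotvec(s['tcp_rot']); t=Rt.inv().apply(s['torque']); f=Rt.inv().apply(s['force'])
    print('clk',s['clock'],'yaw',np.round(np.arctan2(*Rt.as_matrix()[[1,0],0]),4),'fx',f[0].round(1),'fx from torque',(t[1]/.155).round(2),'fy',f[1].round(1))
E
python3 - <<'E'
from h import *
ft(); c=snap('wrist','w10',None,1)
ft()
# project known points: flange/fence in this view
p=np.array([.5748,.0448,-.117]); M=R.from_euler('z',p[2])
for n,P in [('fence top',[.03,.0355,.041]),('fence top',[-.03,.0355,.041]),('nest',[0,0,.029]),('neck top',[0,0,.084]),('pad',[0,-.0355,.041])]:
    print(n,proj(c,M.apply(P)+[p[0],p[1],0]).round(0))
E
```

```text
clk 16.85 yaw -0.7206 fx 5.8 fx from torque 7.21 fy -2.1
clk 16.9 yaw -0.7211 fx 4.8 fx from torque 6.71 fy -3.1
fence top [[-70. 415.]]
fence top [[  4. 476.]]
nest [[ 21. 407.]]
neck top [[-61. 482.]]
pad [[ 45. 394.]]
```

{"fn": "drive_tool", "kwargs": {"series": "1 -0.064 0.015 0 0 0 0.25; 1 -0.064 0.015 0 0 0 0.25"}}

```text
clock: 17.1
ee_pos: [0.5165, -0.1665, 0.2607]
tcp_rot: [-2.917, 1.166, -0.006]
force: [5.6, -1.5, -2.4]
width: -0.0001
```

```bash
python3 -c "from h import *; ft()"
```

```text
clk 17.1 yaw -0.7607 fx 5.1 fx from torque 7.14 fy -2.8
```

{"fn": "drive_tool", "kwargs": {"series": "1 -0.064 0.015 0 0 0 0.25; 1 -0.064 0.015 0 0 0 0.25"}}

```text
clock: 17.3
ee_pos: [0.5137, -0.1648, 0.2607]
tcp_rot: [-2.893, 1.224, -0.006]
force: [5.1, -1.8, -2.6]
width: 0.0
```

```bash
python3 -c "from h import *; ft()"
```

```text
clk 17.3 yaw -0.8006 fx 4.9 fx from torque 7.32 fy -2.4
```

{"fn": "drive_tool", "kwargs": {"series": "1 -0.064 0.015 0 0 0 0.25; 1 -0.064 0.015 0 0 0 0.25"}}

```text
clock: 17.5
ee_pos: [0.5111, -0.1633, 0.2608]
tcp_rot: [-2.868, 1.282, -0.008]
force: [7.3, -2.0, -2.9]
width: 0.0002
```

```bash
python3 -c "from h import *; ft()"
```

```text
clk 17.5 yaw -0.8406 fx 6.3 fx from torque 8.89 fy -4.1
```

{"fn": "drive_tool", "kwargs": {"series": "1 -0.064 0.015 0 0 0 0.25; 1 -0.064 0.015 0 0 0 0.25"}}

```text
clock: 17.7
ee_pos: [0.5087, -0.1617, 0.2609]
tcp_rot: [-2.842, 1.339, -0.009]
force: [7.4, -4.7, -3.6]
width: -0.0001
```

```bash
python3 -c "from h import *; ft()"
```

```text
clk 17.7 yaw -0.8809 fx 8.4 fx from torque 9.94 fy -2.7
```

{"fn": "drive_tool", "kwargs": {"series": "1 -0.064 0.015 0 0 0 0.25"}}

```text
clock: 17.8
ee_pos: [0.5075, -0.1609, 0.261]
tcp_rot: [-2.828, 1.368, -0.01]
force: [6.2, -3.9, -3.0]
width: 0.0001
```

```bash
python3 -c "from h import *; ft()"
```

```text
clk 17.8 yaw -0.901 fx 6.9 fx from torque 10.3 fy -2.4
```

{"fn": "drive_tool", "kwargs": {"series": "1 -0.064 0.015 0 0 0 0.25"}}

```text
clock: 17.9
ee_pos: [0.5063, -0.1601, 0.261]
tcp_rot: [2.814, -1.396, 0.011]
force: [7.7, -4.8, -4.2]
width: 0.0001
```

```bash
python3 -c "from h import *; ft()"
```

```text
clk 17.9 yaw -0.9211 fx 8.5 fx from torque 10.96 fy -3.2
```

{"fn": "drive_tool", "kwargs": {"series": "1 -0.064 0.015 0 0 0 0.25"}}

```text
clock: 18.0
ee_pos: [0.505, -0.1592, 0.261]
tcp_rot: [2.8, -1.424, 0.011]
force: [7.0, -4.4, -4.4]
width: 0.0001
```

```bash
python3 -c "from h import *; ft()"
```

```text
clk 18.0 yaw -0.9412 fx 7.6 fx from torque 10.82 fy -3.1
```

{"fn": "drive_tool", "kwargs": {"series": "1 -0.05 0.012 0 0 0 0.2"}}

```text
clock: 18.1
ee_pos: [0.5039, -0.1581, 0.261]
tcp_rot: [-2.789, 1.447, -0.01]
force: [6.7, -2.3, -3.4]
width: 0.0002
```

```bash
python3 -c "from h import *; ft()"
```

```text
clk 18.1 yaw -0.9571 fx 5.8 fx from torque 8.98 fy -4.2
```

{"fn": "drive_tool", "kwargs": {"series": "1 0 0 0 0 0 0"}}

```text
clock: 18.2
ee_pos: [0.5035, -0.1578, 0.2608]
tcp_rot: [-2.789, 1.446, -0.007]
force: [6.0, -3.0, -2.6]
width: -0.0003
```

```bash
python3 -c "from h import *; ft()"
```

```text
clk 18.2 yaw -0.9565 fx 5.9 fx from torque 7.91 fy -3.1
```

{"fn": "drive_tool", "kwargs": {"series": "1 -0.05 0.012 0 0 0 0.2"}}

```text
clock: 18.3
ee_pos: [0.5026, -0.157, 0.2609]
tcp_rot: [-2.777, 1.468, -0.007]
force: [4.6, -2.0, -0.7]
width: -0.0002
```

```bash
python3 -c "from h import *; ft()"
```

```text
clk 18.3 yaw -0.9726 fx 4.2 fx from torque 7.39 fy -2.7
```

{"fn": "drive_tool", "kwargs": {"series": "1 -0.05 0.012 0 0 0 0.2"}}

```text
clock: 18.4
ee_pos: [0.5014, -0.1559, 0.2607]
tcp_rot: [-2.765, 1.491, -0.006]
force: [4.9, -1.3, -2.2]
width: 0.0003
```

```bash
python3 -c "from h import *; ft()"
```

```text
clk 18.4 yaw -0.9889 fx 3.7 fx from torque 5.75 fy -3.4
```

{"fn": "drive_tool", "kwargs": {"series": "1 0.08 0 0 0 0 0; 1 0.12 0 0 0 0 0; 1 0.16 0 0 0 0 0; 1 0.2 0 0 0 0 0; 1 0.4 0 0 0 0 0"}}

```text
clock: 18.9
ee_pos: [0.5128, -0.1747, 0.2594]
tcp_rot: [2.766, -1.488, -0.007]
force: [-0.4, 0.5, -0.7]
width: -0.0002
```

{"fn": "drive_tool", "kwargs": {"series": "1 0.3 0 0 0 0 0; 1 0 0 -0.8 0 0 0; 1 0 0 -1 0 0 0; 1 0 0 -1 0 0 0; 1 0 0 -1 0 0 0"}}

```text
clock: 19.4
ee_pos: [0.5176, -0.1817, 0.3558]
tcp_rot: [2.766, -1.49, -0.002]
force: [-0.2, 0.4, 0.1]
width: -0.0001
```

```bash
python3 -c "from h import *; ft(); print(get_state()['ee_pos'],get_state()['qpos'])"
```

```text
clk 19.4 yaw -0.9881 fx -0.5 fx from torque -0.03 fy -0.1
[ 0.51764159 -0.18172125  0.35580704] [ 0.34546694  0.26390804 -0.10213381  1.83605542  0.03081491  1.04474944
 -2.32758717]
```

{"fn": "drive_tool", "kwargs": {"series": "1 0 0 -0.4 0 0 -1; 1 0 0 -0.4 0 0 -1; 1 0 0 -0.4 0 0 -1; 1 0 0 -0.4 0 0 -1; 1 0 0 -0.4 0 0 -1"}}

```text
clock: 19.9
ee_pos: [0.5177, -0.1817, 0.4053]
tcp_rot: [3.008, -0.905, -0.002]
force: [0.5, 0.3, 0.2]
width: -0.0002
```

{"fn": "drive_tool", "kwargs": {"series": "1 0 0 0 0 0 -1; 1 0 0 0 0 0 -1; 1 0 0 0 0 0 -1; 1 0 0 0 0 0 -1; 1 0 0 0 0 0 -1"}}

```text
clock: 20.4
ee_pos: [0.5177, -0.1817, 0.4049]
tcp_rot: [-3.128, 0.29, 0.002]
force: [-0.3, -0.0, -0.4]
width: 0.0002
```

{"fn": "drive_tool", "kwargs": {"series": "1 0 -1 0 0 0 -0.8; 1 0.2 -1 0 0 0 0; 1 0.2 -1 0 0 0 0; 1 0.2 -1 0 0 0 0; 1 0 -1 0 0 0 0"}}

```text
clock: 20.9
ee_pos: [0.5502, -0.0575, 0.405]
tcp_rot: [-3.135, 0.192, 0.001]
force: [0.3, 0.7, -1.0]
width: -0.0001
```

{"fn": "drive_tool", "kwargs": {"series": "1 0 -1 0 0 0 0; 1 0 0 0 0 0 0; 1 0 0 0 0 0 0"}}

```text
clock: 21.2
ee_pos: [0.5528, -0.0336, 0.405]
tcp_rot: [3.136, -0.191, -0.001]
force: [0.3, -0.2, 0.6]
width: -0.0002
```

```bash
python3 - <<'E'
from h import *
print(get_state()['ee_pos']); snap('top','top11'); c=snap('wrist','w11')
E
```

```text
[ 0.55280801 -0.03362935  0.40500689]
```

View pics/w11.png

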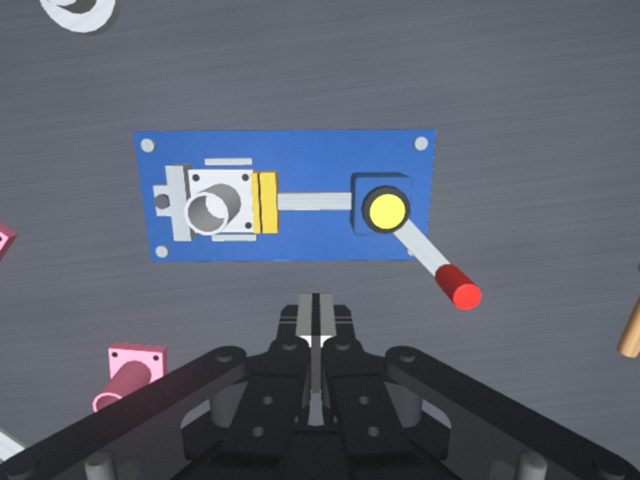

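```bash
python3 -c "from station import *; print(get_state()['force']); print(close_job())"
```

```text
[0.79852687 0.55918119 0.26652644]
the job is handed in; nothing more can be done
None
```

I set the flange in the nest, released it, turned the lever clockwise to the click, let go, and handed the job in at about 21 s on the robot's clock.

- **Placing:** the flange went down within about 0.3 mm of the nest middle by my estimate. Contact force was about 5–7 N.
- **Clamping:** I pushed the knob with shut fingers. The push force stayed near 5 N while the jaw ran free. It peaked at about 8.5 N, then fell to 3.7 N while I was still pushing, which I took as the click. The push stopped about 4–5 mm past the peak, short of the 11 mm hard stop, and I backed off.
- **Last checks:** the final picture shows the flange square and tight between fence and jaw, with the pad gap closed. The lever is free, the robot is clear of everything, and the bystanders in view look undisturbed. I did not compare all of them with the first pictures.

**Disagreement:** the force worked out from the wrist torque (contact point assumed) read about 2–3 N above the direct force, but it showed the same rise and fall. There is no direct click signal, so the click is inferred from that fall in load and the closed pad.

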